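# Find the empty pocket and push its flap open

## Task

One of the four identical flaps on the grey pack magazine covers an empty pocket and rocks when its black rubber pad is pressed; the other three rest on full packs and stay firm, with only the soft pad yielding. Press the pads gently with the fingertips until you find the one that rocks, then push it down at least 40 degrees open so that the pocket can be loaded, and withdraw leaving it open. Do not grasp or lift anything, force the firm flaps, shift the magazine or disturb the things standing round it.

Things in the scene. Friction and masses are not known exactly. Their poses are not given: they have to be found in the camera images.
- magazine: Loose grey steel magazine on rubber feet, 2 to 3.3 kg, 130 mm deep (x), 304 wide (y), 95 high. Origin: centre of its underside; z up, -x is the front with four blank paper labels. Four pockets 110 x 66 mm in a row along y, 8 mm partitions, each under one flap. Three pockets are full, one is empty; which one cannot be seen. The empty one is clear to 75 mm below the rim.
- flap_1 (a joint): Tilt (rad) of flap 1, at y = +111 mm in the magazine's frame: 0 closed, grows as its front edge (yellow strip) sinks and its tail rises; stop at 0.95; cannot tip the other way. Alike: aluminium, 106 x 62 x 5 mm, top 2 mm below the rim, gaps 2 mm. Pivot along y at x = +20 mm, mid-thickness: 73 mm of flap in front of it (-x), 33 mm behind.
- press_1 (a point): Centre of the top of flap 1's black rubber press pad, 34 x 44 mm, 4.5 mm proud of the flap, 45 mm in front of the pivot; moves with it. Every pad is sprung: sinks 4 mm, about 9 N fully down. Over a full pocket the flap itself gives only 1 mm, then is firm; over the empty one it tips against a pivot friction of 0.06 N m (1 to 3 N here) and stays at the angle where it is left.
- flap_2 (a joint): Tilt (rad) of flap 2, at y = +37 mm in the magazine's frame: 0 closed, grows as its front edge (yellow strip) sinks and its tail rises; stop at 0.95; cannot tip the other way. Alike: aluminium, 106 x 62 x 5 mm, top 2 mm below the rim, gaps 2 mm. Pivot along y at x = +20 mm, mid-thickness: 73 mm of flap in front of it (-x), 33 mm behind.
- press_2 (a point): Centre of the top of flap 2's black rubber press pad, 34 x 44 mm, 4.5 mm proud of the flap, 45 mm in front of the pivot; moves with it. Every pad is sprung: sinks 4 mm, about 9 N fully down. Over a full pocket the flap itself gives only 1 mm, then is firm; over the empty one it tips against a pivot friction of 0.06 N m (1 to 3 N here) and stays at the angle where it is left.
- flap_3 (a joint): Tilt (rad) of flap 3, at y = -37 mm in the magazine's frame: 0 closed, grows as its front edge (yellow strip) sinks and its tail rises; stop at 0.95; cannot tip the other way. Alike: aluminium, 106 x 62 x 5 mm, top 2 mm below the rim, gaps 2 mm. Pivot along y at x = +20 mm, mid-thickness: 73 mm of flap in front of it (-x), 33 mm behind.
- press_3 (a point): Centre of the top of flap 3's black rubber press pad, 34 x 44 mm, 4.5 mm proud of the flap, 45 mm in front of the pivot; moves with it. Every pad is sprung: sinks 4 mm, about 9 N fully down. Over a full pocket the flap itself gives only 1 mm, then is firm; over the empty one it tips against a pivot friction of 0.06 N m (1 to 3 N here) and stays at the angle where it is left.
- flap_4 (a joint): Tilt (rad) of flap 4, at y = -111 mm in the magazine's frame: 0 closed, grows as its front edge (yellow strip) sinks and its tail rises; stop at 0.95; cannot tip the other way. Alike: aluminium, 106 x 62 x 5 mm, top 2 mm below the rim, gaps 2 mm. Pivot along y at x = +20 mm, mid-thickness: 73 mm of flap in front of it (-x), 33 mm behind.
- press_4 (a point): Centre of the top of flap 4's black rubber press pad, 34 x 44 mm, 4.5 mm proud of the flap, 45 mm in front of the pivot; moves with it. Every pad is sprung: sinks 4 mm, about 9 N fully down. Over a full pocket the flap itself gives only 1 mm, then is firm; over the empty one it tips against a pivot friction of 0.06 N m (1 to 3 N here) and stays at the angle where it is left.
- cleaner: Bystander: pink pump bottle with white cap, 53 mm across, 94 mm high, beyond the +y end of the magazine. Origin: centre of its underside.
- tinner: Bystander: small round white tin, 30 mm across, 18 mm high, in front of the magazine. Origin: centre of its underside.
- kapton: Bystander: roll of amber tape lying flat, 64 mm across, 18 mm high, in front of the magazine. Origin: centre of its underside.
- sink: Bystander: finned aluminium heat sink, 28 x 36 x 18 mm, beyond the -y end of the magazine. Origin: centre of its underside.

How it is judged:
By the outcome, as a careful person would: the job done as asked, in the order asked, and still so for the second after the job is handed in, with the robot touching nothing.
It also fails if it takes over 54 s, if anything falls off the work surface, if the arm or the gripper's body presses on something with over 40 N, if the wrist force passes 120 N, or if a joint passes its speed limit or range.

## Robot

A 6-joint arm with a two-finger parallel gripper is mounted at the origin on a cart in front of the work surface, level with it; the furniture and walls round the work are solid. World frame = base frame: x ahead of the robot, y to its left, z up, the work surface at z = 0. Lengths are in m, angles in rad, forces in N, time in s.
With the tool pointing down it reaches from about 0.25 to 0.725 m from the base axis. Payload 4 kg.
Tool frame: the origin (TCP) lies midway between the tips of the shut fingers; the grasp point (between the pads) lies bot.pinch_z behind it (bot.pinch_z is the distance from the TCP to the grasp point, in m); z points along the fingers, y is the line along which they close (so a half turn about z gives the same grasp; the last joint's range is limited). The gripper opens to 85 mm and grips with 20 to 120 N. Pads are 22 mm wide; open, the fingers measure 114 mm over their backs; the gripper's body (76 mm by 85 mm) begins 54 mm behind the grasp point. The pads swing forward as they close: fully open they stand 13 mm farther back than shut.
Start: joints at [-1.198, 0.241, 0.005, 1.335, 0, 1.571], TCP at [0.182, -0.466, 0.231] pointing down, gripper open.
Joint ranges: [-2.72, 2.72], [-1.05, 1.87], [-1.09, 1.28], [-1.99, 2.15], [-1.42, 1.44], [-3.14, 3.14]. Speed limits (rad/s): [2.79, 2.79, 3.14, 3.14, 3.14, 3.14].

## Interface

Orientations are given as a unit quaternion [x, y, z, w].
In Python, from workcell import bot gives the robot as it stands.
- The arm moves only by the shell command python3 jog.py FILE, which reads ROWS from the file FILE. ROWS is a JSON list that holds a single list of rows (three levels of brackets), with 1 to 10 rows, each of 7 numbers: a rotation vector rx, ry, rz in rad, then dx, dy, dz in m, then the finger opening in m; each row is the pose to reach, as a shift and turn from the pose commanded when the command began, along the tool's axes at that moment; what a row does not reach only later rows make up. A row lasts 1/8 s, in which the tool goes at most 0.0625 m and 0.188 rad, less where a joint would pass 70% of its speed; a pose out of reach is approached as far as the arm can. The fingers move at their own pace and stop on an object; the grip force is fixed at half the most. Time passes only in rows, so rows that do not move let the fingers close. It prints the time, the measured TCP pose, the force, the opening and the grip force at its end. Input that does not fit is refused with a message, and nothing moves.
- bot.get_obs(): the state, without advancing time (a new reading comes with each control period).
- bot.camera(name): name is "scene" or "top" or "wrist"; returns the picture (384x512x3 uint8, red, green, blue); there is no depth.
- bot.calibration(name): a dict with "mtx" (3x3 intrinsics, pixels), "k1" (the pictures are not rectified: a ray, as slopes to the right and down, at radius r is drawn at 1 + k1 r^2 times it, then the intrinsics apply), "R" (3x3) and "t" (3): a world point X has camera coordinates R X + t. Camera axes: x right, y down, z forward; pixel columns grow to the right and rows downward; lengths in m; the calibration is good to about 2 mm. A picture is of the moment at which its call begins: read the wrist's pose just before it. calibration takes no time and is no camera call; for the wrist camera it gives the pose at the moment of the call.
- bot.job_done(): hands the job in; it is judged then, once.
The state is a dict: "clock": time; "joint_pos": joint angles; "joint_vel": joint speeds; "tau": joint torques, N m; "eef_pos": TCP position; "tool_rot": TCP orientation; "ft_force": force on the tool from outside, world axes, zero at the start; "ft_torque": the same for the moment, N m; "grip_width": finger opening in m; "grasp_force": force on a finger pad.
Only numpy, scipy, OpenCV 4.12 (cv2) and the standard library are available. Lean on these libraries where they do the work, as an engineer would, in place of code of your own. Each camera call takes 0.05 s, during which the arm holds its last target. There are 200 camera calls.

## Working session

There is one attempt and no reset: what is moved stays moved. The work goes in short steps, Python scripts to look and compute and a shell command to move; the robot and the scene stay as the last step left them, time stands still between calls to the robot, and variables do not carry over. Pictures are saved under pics/ and viewed, at most 10 in all, crops included, and the job is handed in when it is done.

```bash
mkdir -p pics; ls
python3 - <<'E'
from workcell import bot
import cv2
for n in("top","scene"):
    cv2.imwrite(f"pics/{n}0.png",bot.camera(n)[:,:,::-1])
    c=bot.calibration(n);print(n,c)
o=bot.get_obs();print(o['clock'],o['eef_pos'],o['tool_rot'],o['ft_force'],o['grip_width'],bot.pinch_z)
E
```

```text
jog.py
pics
workcell.py
top {'mtx': array([[361.65455676,   0.        , 256.47207075],
       [  0.        , 361.65455676, 187.73606213],
       [  0.        ,   0.        ,   1.        ]]), 'k1': 0.002422002911979458, 'R': array([[-0.01408526, -0.99987254, -0.00751765],
       [-0.99588567,  0.0147014 , -0.08941815],
       [ 0.08951727,  0.00622724, -0.9959658 ]]), 't': array([0.05864173, 0.47073069, 0.97295014])}
scene {'mtx': array([[432.6213856 ,   0.        , 252.37566872],
       [  0.        , 432.6213856 , 188.13684165],
       [  0.        ,   0.        ,   1.        ]]), 'k1': 0.027583388894035523, 'R': array([[-0.83854377, -0.54462047, -0.01526083],
       [-0.3705305 ,  0.59058776, -0.71687743],
       [ 0.39943898, -0.59547849, -0.69703218]]), 't': array([0.45921783, 0.20176581, 1.3306737 ])}
0.1 [ 0.18187555 -0.46514625  0.23048351] [ 9.82687269e-01  1.85269617e-01 -1.82046091e-04 -9.31660565e-04] [-0.7387436  -0.53057359 -0.62703973] 0.08564922552418766 0.0187
```

View pics/top0.png

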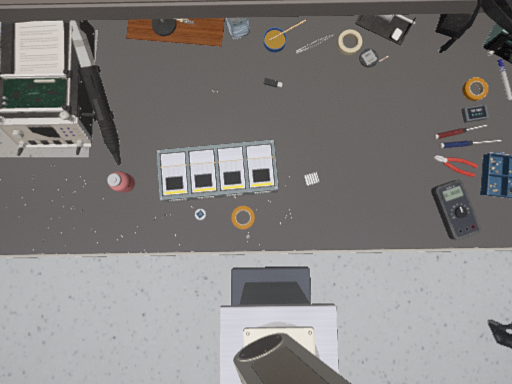

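View pics/scene0.png

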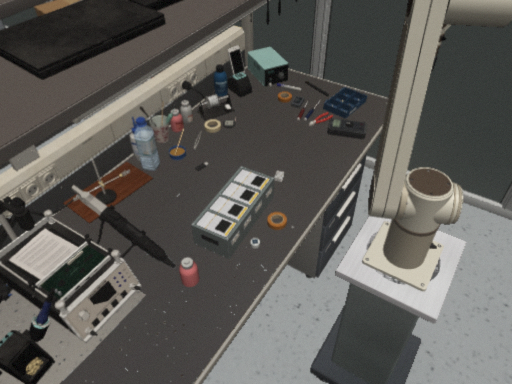

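The top view shows the magazine with black pads at about (174,184), (204,182), (232,180) and (261,178). The bottle is at (120,182), the tin at (200,214), the tape at (243,217) and the heat sink at (312,179).

```bash
cat > h.py <<'E'
from workcell import bot
import numpy as np, cv2
from scipy.spatial.transform import Rotation as Ro
def ray2z(n,uv,z):
    c=bot.calibration(n); K=c['mtx']; d=(np.array(uv,float)-K[:2,2])/[K[0,0],K[1,1]]
    x=d.copy()
    for _ in range(20): x=d/(1+c['k1']*(x@x))
    R,t=c['R'],c['t']; C=-R.T@t; v=R.T@np.r_[x,1]
    return C+v*(z-C[2])/v[2]
def totool(p):   # world target -> shift in tool axes
    o=bot.get_obs(); return Ro.from_quat(o['tool_rot']).inv().apply(np.array(p)-o['eef_pos'])
E
python3 - <<'E'
from h import *
im=cv2.imread('pics/top0.png').astype(float)
g=im.mean(2)
P=[]
for u,v in[(174,184),(204,182),(232,180),(261,178)]:
    w=g[v-12:v+13,u-13:u+14]; yy,xx=np.mgrid[v-12:v+13,u-13:u+14]
    m=(w<70)&(np.hypot(xx-u,yy-v)<13)
    n,l,s,c=cv2.connectedComponentsWithStats(m.astype(np.uint8))
    i=1+np.argmax(s[1:,4]); q=c[i]+[u-13,v-12]; p=ray2z('top',q,.0975); P.append(p); print(q,s[i],p)
P=np.array(P); print(np.linalg.norm(np.diff(P,axis=0),axis=1))
yv=np.array([111,37,-37,-111])/1e3
a=np.polyfit(yv,P[:,:2],1); print('slope,center pad line',a, 'yaw',np.arctan2(-a[0,0],a[0,1]))
c=cv2.resize(cv2.imread('pics/top0.png')[130:235,100:330],None,fx=3.4,fy=3.4,interpolation=cv2.INTER_CUBIC);cv2.imwrite('pics/crop.png',c)
for n,q in dict(cl=(120,181),tin=(200,214),kap=(243,217),sink=(312,179)).items(): print(n,ray2z('top',q,.09 if n=='cl' else .018))
E
```

```text
[173.9704142  182.68639053] [  5   5  17  12 169] [0.48068012 0.26113176 0.0975    ]
[202.82840237 180.27218935] [  4   5  17  12 169] [0.48576557 0.18761893 0.0975    ]
[231.82352941 177.56470588] [  5   4  17  12 170] [0.49159704 0.11373874 0.0975    ]
[260.7283237  174.95953757] [  5   3  17  13 173] [0.4971699  0.04007677 0.0975    ]
[0.07368852 0.07410997 0.07387248]
slope,center pad line [[-0.07473082  0.99600698]
 [ 0.48880316  0.15064155]] yaw 0.07489009803443271
cl [0.48790347 0.4017708  0.09      ]
tin [0.40177327 0.20780681 0.018     ]
kap [0.39189538 0.08990065 0.018     ]
sink [ 0.49377686 -0.10177474  0.018     ]
```

View pics/crop.png

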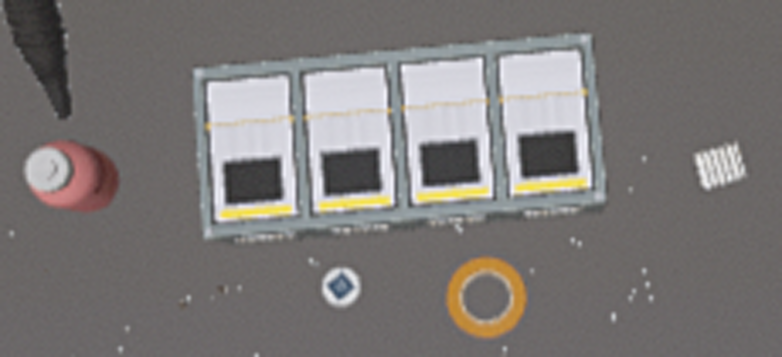

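```bash
python3 - <<'E'
from h import *
print(totool([.4971,.0401,.14]), totool([.30,-.25,.22]))
E
echo '[[[0,0,0.15,0.048,-0.036,0.009,0],[0,0,0.298,0.096,-0.071,0.018,0],[0,0,0.298,0.143,-0.107,0.027,0],[0,0,0.298,0.191,-0.142,0.036,0],[0,0,0.298,0.239,-0.178,0.046,0],[0,0,0.298,0.287,-0.213,0.055,0],[0,0,0.298,0.334,-0.249,0.064,0],[0,0,0.298,0.382,-0.284,0.073,0],[0,0,0.298,0.43,-0.32,0.082,0],[0,0,0.298,0.4776,-0.3556,0.091,0]]]' > path.dat && python3 jog.py path.dat
python3 - <<'E'
from h import *
o=bot.get_obs();print(o['ft_force'],o['eef_pos'],Ro.from_quat(o['tool_rot']).as_matrix()); print(totool([.4971,.0401,.106]))
E
```

```text
clock: 1.35
eef_pos: [0.498, 0.04, 0.1397]
tool_rot: [0.999, 0.04, -0.0, -0.0]
ft_force: [0.5, -0.4, -0.0]
grip_width: 0.0
grasp_force: 0.0
[ 0.48287695 -0.35909071 -0.00920842] [0.4980399  0.04000586 0.13972156] [[ 9.96839443e-01  7.94412335e-02 -4.63722397e-04]
 [ 7.94415999e-02 -9.96839173e-01  8.34077284e-04]
 [-3.95996522e-04 -8.68279984e-04 -9.99999545e-01]]
[-0.00091609 -0.00013923  0.03372206]
```

```bash
echo '[[[0,0,0,0,0,0.018,0],[0,0,0,0,0,0.036,0],[0,0,0,0,0,0.040,0],[0,0,0,0,0,0.040,0]]]' > path.dat && python3 jog.py path.dat|grep -E 'pos|force'; echo '[[[0,0,0,0,0,0.001,0],[0,0,0,0,0,0.002,0],[0,0,0,0,0,0.002,0]]]' > path.dat && python3 jog.py path.dat|grep -E 'pos|ft_f'
python3 - <<'E'
from h import *
cv2.imwrite('pics/w1.png',bot.camera('wrist')[:,:,::-1])
E
```

```text
eef_pos: [0.4973, 0.038, 0.1002]
ft_force: [-0.3, -0.4, -0.4]
grasp_force: 0.0
eef_pos: [0.4977, 0.038, 0.0987]
ft_force: [0.3, -0.5, 1.3]
```

View pics/w1.png

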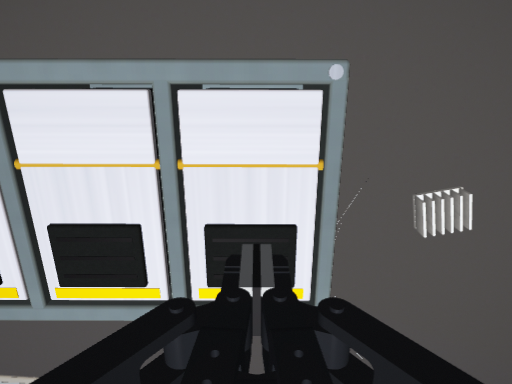

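The wrist view shows the shut tips at about (257,247) on the fourth pad, which spans columns 205–297 and rows 225–288. They are well placed.

```bash
for i in 1 2 3; do echo '[[[0,0,0,0,0,0.001,0],[0,0,0,0,0,0.001,0]]]' > path.dat && python3 jog.py path.dat|grep -E 'pos|ft_f'; done
```

```text
eef_pos: [0.4976, 0.0381, 0.0975]
ft_force: [0.3, 0.2, 0.8]
eef_pos: [0.4976, 0.0381, 0.0964]
ft_force: [0.4, 0.0, 2.0]
eef_pos: [0.4976, 0.0381, 0.0955]
ft_force: [-1.3, -1.0, 3.8]
```

```bash
for i in 1 2; do echo '[[[0,0,0,0,0,0.001,0],[0,0,0,0,0,0.001,0]]]' > path.dat && python3 jog.py path.dat|grep -E 'pos|ft_f'; done
```

```text
eef_pos: [0.4976, 0.0381, 0.0946]
ft_force: [-1.7, 0.1, 5.3]
eef_pos: [0.4977, 0.0381, 0.0938]
ft_force: [-2.3, -0.6, 7.5]
```

```bash
echo '[[[0,0,0,0,0,-0.025,0],[0,0,0,0,-0.038,-0.025,0],[0,0,0,0,-0.0755,-0.025,0],[0,0,0,0,-0.0755,-0.025,0],[0,0,0,0,-0.0755,-0.006,0],[0,0,0,0,-0.0755,-0.004,0],[0,0,0,0,-0.0755,-0.004,0]]]' > path.dat && python3 jog.py path.dat|grep -E 'pos|ft_f'; for i in 1 2 3; do echo '[[[0,0,0,0,0,0.0015,0],[0,0,0,0,0,0.0015,0]]]' > path.dat && python3 jog.py path.dat|grep -E 'pos|ft_f'; done
```

```text
eef_pos: [0.4964, 0.075, 0.0971]
ft_force: [0.9, -0.2, 0.4]
eef_pos: [0.497, 0.0751, 0.0963]
ft_force: [0.1, 0.4, 0.4]
eef_pos: [0.4971, 0.0752, 0.0948]
ft_force: [-0.7, -0.7, 2.4]
eef_pos: [0.4971, 0.0752, 0.0947]
ft_force: [-3.9, -1.3, 11.8]
```

The sideways move stopped halfway, so the tip is resting on the partition. I'm lifting now.

```bash
echo '[[[0,0,0,0,0,-0.015,0],[0,0,0,0,0,-0.03,0],[0,0,0,0,0,-0.03,0]]]' > path.dat && python3 jog.py path.dat
python3 - <<'E'
from h import *
o=bot.get_obs();print(o['joint_pos'],o['eef_pos'],totool([.4921,.1137,.125]))
im=bot.camera('top');cv2.imwrite('pics/top1.png',im[:,:,::-1])
d=np.abs(im.astype(int)-cv2.imread('pics/top0.png')[:,:,::-1]).max(2)[140:202,150:200];print((d>40).sum(),d.mean())
E
```

```text
clock: 5.52
eef_pos: [0.4983, 0.0744, 0.1246]
tool_rot: [0.998, 0.066, 0.0, -0.016]
ft_force: [0.1, -0.7, 0.4]
grip_width: 0.0001
grasp_force: 0.0
[ 0.12887488  0.31922658 -0.17823496  1.07061779  0.03218447  3.13903243] [0.49825984 0.07441902 0.12459212] [-0.00095757 -0.03974209  0.00086847]
0 14.271935483870967
```

Run:
```python
from h import *
o=bot.get_obs();R0=Ro.from_quat(o['tool_rot'])
for yaw in (.075+1.55,.075+3.1416):
    R=Ro.from_euler('z',yaw)*Ro.from_matrix(np.diag([1.,-1,-1]))
    print((R0.inv()*R).as_rotvec(), R0.inv().apply(np.array([.4916,.1138,.13])-o['eef_pos']))
```

```text
[-0.02515898 -0.02491931 -1.49339311] [-0.00072414 -0.04009313 -0.0050217 ]
[ 2.79143986e-04 -4.97040684e-02 -3.08473957e+00] [-0.00072414 -0.04009313 -0.0050217 ]
```

View pics/top1.png

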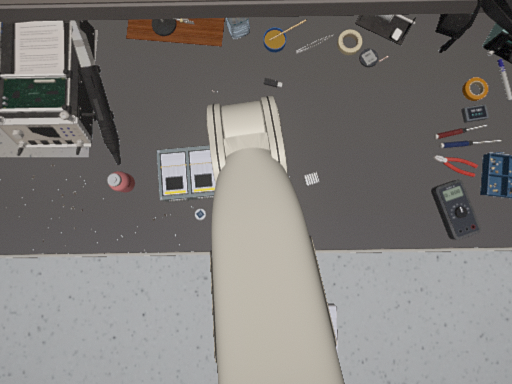

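The top view shows the magazine and everything around it unmoved. The last joint had reached its limit, so I'm turning the wrist half a turn back at a safe height.

```bash
echo '[[[-0.025,-0.025,-0.187,0,0,-0.02,0],[-0.025,-0.025,-0.37,0,0,-0.02,0],[-0.025,-0.025,-0.55,0,-0.02,-0.02,0],[-0.025,-0.025,-0.74,0,-0.04,-0.02,0],[-0.025,-0.025,-0.92,0,-0.04,-0.02,0],[-0.025,-0.025,-1.1,0,-0.04,-0.02,0],[-0.025,-0.025,-1.28,0,-0.04,-0.02,0],[-0.025,-0.025,-1.46,0,-0.04,-0.02,0],[-0.025,-0.025,-1.493,0,-0.04,-0.02,0]]]' > path.dat && python3 jog.py path.dat >/dev/null
python3 - <<'E'
from h import *
o=bot.get_obs();R0=Ro.from_quat(o['tool_rot'])
R=Ro.from_euler('z',.075+3.1416)*Ro.from_matrix(np.diag([1.,-1,-1]))
print(o['eef_pos'],o['joint_pos'],(R0.inv()*R).as_rotvec(), R0.inv().apply(np.array([.4912,.1138,.125])-o['eef_pos']))
E
```

```text
[0.49126175 0.11319733 0.14354823] [ 2.26299481e-01  3.07408009e-01 -1.40869384e-01  1.12579709e+00
  2.81235066e-04  1.74344837e+00] [-0.00278196 -0.00238638 -1.59215513] [6.10422138e-04 3.14541153e-05 1.85480483e-02]
```

```bash
echo '[[[0,0,-0.187,0,0,0,0],[0,0,-0.37,0,0,0,0],[0,0,-0.55,0,0,0,0],[0,0,-0.74,0,0,0,0],[0,0,-0.92,0,0,0,0],[0,0,-1.1,0,0,0,0],[0,0,-1.28,0,0,0.01,0],[0,0,-1.46,0,0,0.018,0],[0,0,-1.59,0,0,0.018,0],[0,0,-1.59,0,0,0.018,0]]]' > path.dat && python3 jog.py path.dat >/dev/null
python3 - <<'E'
from h import *
o=bot.get_obs();R0=Ro.from_quat(o['tool_rot'])
R=Ro.from_euler('z',.075+3.1416)*Ro.from_matrix(np.diag([1.,-1,-1]))
print(o['ft_force'],o['eef_pos'],o['joint_pos'],(R0.inv()*R).as_rotvec(), R0.inv().apply(np.array([.4912,.1138,.0985])-o['eef_pos']))
E
```

```text
[ 0.00633777  0.32995858 -0.04958885] [0.49142324 0.113192   0.12573334] [ 2.26225057e-01  3.23298172e-01 -1.68615116e-01  1.08184339e+00
  2.68387518e-04  1.56322118e-01] [-0.0001882  -0.00296653 -0.0051048 ] [9.94543053e-05 6.27441601e-04 2.72336344e-02]
```

```bash
echo '[[[0,0,0,0,0,0.018,0],[0,0,0,0,0,0.027,0],[0,0,0,0,0,0.027,0]]]' > path.dat && python3 jog.py path.dat|grep -E 'pos|ft_f'; for i in 1 2 3 4; do echo '[[[0,0,0,0,0,0.001,0],[0,0,0,0,0,0.001,0]]]' > path.dat && python3 jog.py path.dat|grep -E 'pos|ft_f'; done
```

```text
eef_pos: [0.4911, 0.1131, 0.0985]
ft_force: [-0.1, 0.0, -0.0]
eef_pos: [0.4919, 0.1133, 0.0986]
ft_force: [-0.3, 0.3, -0.1]
eef_pos: [0.4919, 0.1133, 0.0975]
ft_force: [0.2, 0.8, 0.8]
eef_pos: [0.4918, 0.1133, 0.0964]
ft_force: [-0.4, -0.5, 2.6]
eef_pos: [0.4919, 0.1134, 0.0954]
ft_force: [-1.3, -0.4, 4.1]
```

```bash
echo '[[[0,0,0,0,0,0.001,0],[0,0,0,0,0,0.0013,0]]]' > path.dat && python3 jog.py path.dat|grep -E 'pos|ft_f'; echo '[[[0,0,0,0,0,0,0],[0,0,0,0,0,0,0]]]' > path.dat && python3 jog.py path.dat|grep -E 'pos|ft_f'
```

```text
eef_pos: [0.4919, 0.1133, 0.0943]
ft_force: [-1.2, -0.1, 6.4]
eef_pos: [0.4919, 0.1133, 0.0943]
ft_force: [-0.2, 0.4, 6.5]
```

Pad 3 is firm too, so I'm moving to pad 2.

```bash
echo '[[[0,0,0,0,0,-0.02,0],[0,0,0,0,0.037,-0.02,0],[0,0,0,0,0.0743,-0.02,0],[0,0,0,0,0.0743,-0.02,0],[0,0,0,0,0.0743,-0.02,0]]]' > path.dat && python3 jog.py path.dat|grep -E 'pos|ft_f';python3 - <<'E'
from h import *
print(totool([.4860,.1877,.0985]),bot.get_obs()['joint_pos'][5])
E
```

```text
eef_pos: [0.4856, 0.1869, 0.1132]
ft_force: [-0.6, 0.0, -0.8]
[-0.00051661  0.00080737  0.01465742] 0.2939382266194986
```

```bash
echo '[[[0,0,0,0,0.0008,0.014,0],[0,0,0,0,0.0008,0.015,0],[0,0,0,0,0.0008,0.015,0]]]' > path.dat && python3 jog.py path.dat|grep -E 'pos|ft_f'; for i in 1 2 3 4; do echo '[[[0,0,0,0,0,0.001,0],[0,0,0,0,0,0.001,0]]]' > path.dat && python3 jog.py path.dat|grep -E 'pos|ft_f'; done
```

```text
eef_pos: [0.4858, 0.1875, 0.0983]
ft_force: [-0.6, 0.3, 0.7]
eef_pos: [0.4862, 0.1881, 0.0979]
ft_force: [0.3, -0.3, -0.8]
eef_pos: [0.4863, 0.1882, 0.0971]
ft_force: [0.1, -0.4, 1.5]
eef_pos: [0.4863, 0.1882, 0.0961]
ft_force: [-1.4, 0.3, 3.1]
eef_pos: [0.4863, 0.1882, 0.0952]
ft_force: [-1.0, -0.2, 5.1]
```

```bash
echo '[[[0,0,0,0,0,0.001,0],[0,0,0,0,0,0.001,0]]]' > path.dat && python3 jog.py path.dat|grep -E 'pos|ft_f'; echo '[[[0,0,0,0,0,-0.02,0],[0,0,0,0,0.037,-0.02,0],[0,0,0,0,0.0743,-0.02,0],[0,0,0,0,0.0743,-0.02,0],[0,0,0,0,0.0743,-0.02,0]]]' > path.dat && python3 jog.py path.dat|grep -E 'pos|ft_f';python3 - <<'E'
from h import *
print(totool([.4805,.2612,.0985]),bot.get_obs()['joint_pos'][5])
E
```

```text
eef_pos: [0.4863, 0.1882, 0.0943]
ft_force: [-0.6, -0.2, 6.2]
eef_pos: [0.4801, 0.2618, 0.1131]
ft_force: [0.1, -0.2, 0.2]
[-0.00036244 -0.00064894  0.01456466] 0.42553057019607377
```

```bash
echo '[[[0,0,0,0,-0.0006,0.014,0],[0,0,0,0,-0.0006,0.015,0],[0,0,0,0,-0.0006,0.015,0]]]' > path.dat && python3 jog.py path.dat|grep -E 'pos|ft_f'; for i in 1 2 3 4 5; do echo '[[[0,0,0,0,0,0.001,0],[0,0,0,0,0,0.001,0]]]' > path.dat && python3 jog.py path.dat|grep -E 'pos|ft_f'; done
```

```text
eef_pos: [0.4805, 0.2609, 0.0983]
ft_force: [0.9, -0.2, 0.5]
eef_pos: [0.4808, 0.2616, 0.098]
ft_force: [0.0, 0.3, -0.5]
eef_pos: [0.481, 0.2618, 0.0971]
ft_force: [-0.7, 0.3, 0.4]
eef_pos: [0.4808, 0.2617, 0.0959]
ft_force: [-0.6, 0.5, 0.8]
eef_pos: [0.4806, 0.2617, 0.0948]
ft_force: [-1.0, 0.2, 1.0]
eef_pos: [0.4805, 0.2617, 0.0937]
ft_force: [-1.3, 0.4, 1.4]
```

Pad 1 rocks: the force stays near 1 N over 4 mm of travel, where the other pads were at 6–7 N. I'm pushing it open.

```bash
for i in 1 2 3; do echo '[[[0,0,0,0,0,0.003,0],[0,0,0,0,0,0.006,0],[0,0,0,0,0,0.009,0],[0,0,0,0,0,0.01,0]]]' > path.dat && python3 jog.py path.dat|grep -E 'pos|ft_f'; done
```

```text
eef_pos: [0.481, 0.2617, 0.0837]
ft_force: [0.3, -0.0, 0.7]
eef_pos: [0.4804, 0.2615, 0.0735]
ft_force: [0.0, 0.1, 2.1]
eef_pos: [0.4804, 0.2615, 0.0635]
ft_force: [0.3, 0.2, 2.0]
```

```bash
echo '[[[0,0,0,0,0,0.002,0],[0,0,0,0,0,0.003,0],[0,0,0,0,0,0.003,0]]]' > path.dat && python3 jog.py path.dat|grep -E 'pos|ft_f'; echo '[[[0,0,0,0,0,-0.01,0],[0,0,0,0,0,-0.03,0],[0,0,0,0,0,-0.06,0],[0,0,0,0,0,-0.09,0],[0,0,0,0,-0.05,-0.12,0],[0,0,0,0,-0.1,-0.12,0],[0,0,0,0,-0.15,-0.12,0],[0,0,0,0,-0.2,-0.12,0],[0,0,0,0,-0.25,-0.12,0],[0,0,0,0,-0.25,-0.12,0]]]' > path.dat && python3 jog.py path.dat
python3 - <<'E'
from h import *
a=bot.camera('top')[:,:,::-1];b=bot.camera('scene')[:,:,::-1]
f=lambda i,y,x,h,w:cv2.resize(i[y:y+h,x:x+w],(400,400),interpolation=cv2.INTER_CUBIC)
cv2.imwrite('pics/end.png',np.hstack([f(a,130,100,110,110),f(b,150,170,140,140)]))
E
```

```text
eef_pos: [0.4805, 0.2616, 0.0607]
ft_force: [-0.1, 0.6, 1.0]
clock: 17.45
eef_pos: [0.4993, 0.0093, 0.1816]
tool_rot: [-0.034, 0.999, -0.0, -0.001]
ft_force: [0.3, 0.2, 0.2]
grip_width: -0.0
grasp_force: 0.0
```

View pics/end.png

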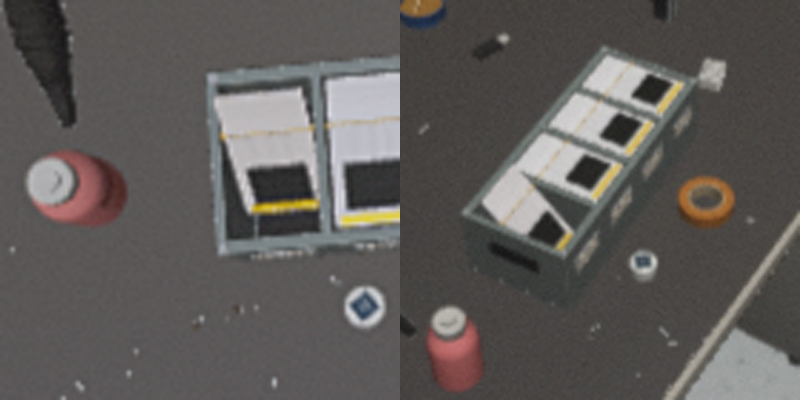

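The flap stands open in both views, with its yellow strip at crop pixel (286,207). The neighbouring flaps and the objects around the magazine look undisturbed. Next I'm checking the angle.

Run:
```python
from h import *
piv=np.array([.4805,.2612])+.045*np.array([.997,.075]); ax=np.array([.997,.075])
for s in(.067,.070):
  for th in(.6,.7,.8,.9):
    z=.0905-s*np.sin(th)+.0025*np.cos(th); p=ray2z('top',(100+286*.275,130+207*.275),z)
    print(s,th, (piv-p[:2])@ax, s*np.cos(th)+.0025*np.sin(th))
```

```text
0.067 0.6 0.051906020137577884 0.05670909238243604
0.067 0.7 0.05129331962958382 0.05285497076615496
0.067 0.8 0.05072667817868151 0.048472739753508895
0.067 0.9 0.05021175747894151 0.043606185148203226
0.07 0.6 0.05171672355162755 0.059185099227165076
0.07 0.7 0.05107734542546546 0.05514949732800843
0.07 0.8 0.050486184299251044 0.05056285988155039
0.07 0.9 0.04994914685954557 0.04547101505301522
```

I estimate about 0.74–0.8 rad against the required 0.70. There is plenty of time, so I'm pressing a few millimetres further for margin.

```bash
echo '[[[0,0,0,0,0.05,0,0],[0,0,0,0,0.1,0,0],[0,0,0,0,0.15,0,0],[0,0,0,0,0.2,0,0],[0,0,0,0,0.25,0,0],[0,0,0,0,0.25,0.04,0],[0,0,0,0,0.25,0.08,0],[0,0,0,0,0.25,0.1,0],[0,0,0,0,0.25,0.115,0],[0,0,0,0,0.25,0.118,0]]]' > path.dat && python3 jog.py path.dat|grep -E 'pos|ft_f'; echo '[[[0,0,0,0,0,0.002,0],[0,0,0,0,0,0.004,0],[0,0,0,0,0,0.004,0]]]' > path.dat && python3 jog.py path.dat|grep -E 'pos|ft_f'
```

```text
eef_pos: [0.4798, 0.2623, 0.0622]
ft_force: [-0.6, -0.2, -0.5]
eef_pos: [0.4811, 0.2619, 0.0596]
ft_force: [-0.9, 0.3, 0.0]
```

```bash
echo '[[[0,0,0,0,0,0.001,0],[0,0,0,0,0,0.002,0],[0,0,0,0,0,0.002,0]]]' > path.dat && python3 jog.py path.dat|grep -E 'pos|ft_f';echo '[[[0,0,0,0,0,0.001,0],[0,0,0,0,0,0.002,0],[0,0,0,0,0,0.002,0]]]' > path.dat && python3 jog.py path.dat|grep -E 'pos|ft_f'
```

```text
eef_pos: [0.4806, 0.2615, 0.0568]
ft_force: [-0.0, -0.0, 2.1]
eef_pos: [0.4805, 0.2615, 0.0546]
ft_force: [-0.5, 0.3, 0.4]
```

```bash
echo '[[[0,0,0,0,0,-0.01,0],[0,0,0,0,0,-0.03,0],[0,0,0,0,0,-0.06,0],[0,0,0,0,0,-0.09,0],[0,0,0,0,-0.05,-0.12,0],[0,0,0,0,-0.1,-0.12,0],[0,0,0,0,-0.15,-0.12,0],[0,0,0,0,-0.2,-0.12,0],[0,0,0,0,-0.25,-0.12,0],[0,0,0,0,-0.25,-0.12,0]]]' > path.dat && python3 jog.py path.dat
python3 - <<'E'
from h import *
a=bot.camera('top')[:,:,::-1];b=bot.camera('scene')[:,:,::-1]
f=lambda i,y,x,h,w:cv2.resize(i[y:y+h,x:x+w],(400,400),interpolation=cv2.INTER_CUBIC)
cv2.imwrite('pics/end2.png',np.hstack([f(a,130,100,110,110),f(b,150,170,140,140)]))
E
```

```text
clock: 21.18
eef_pos: [0.4994, 0.0093, 0.1756]
tool_rot: [-0.034, 0.999, -0.0, -0.001]
ft_force: [-0.1, 1.0, -0.7]
grip_width: 0.0
grasp_force: 0.0
```

View pics/end2.png

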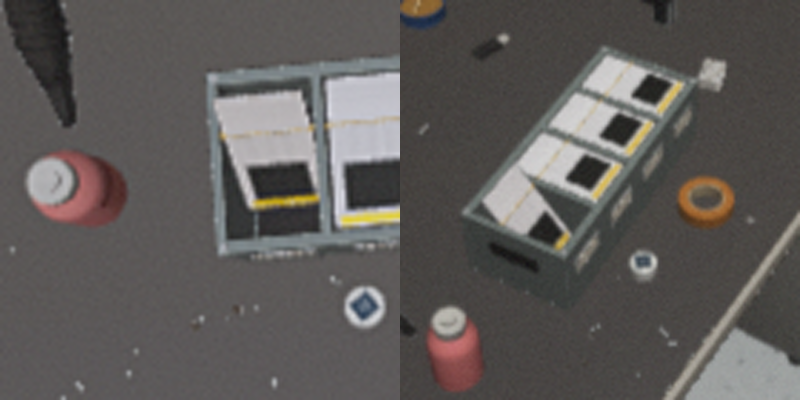

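The strip has moved further under, to crop pixel (285,201), so the flap is wider open (about 0.85 rad). Nothing else has moved and the arm is clear.

```bash
python3 -c "
from workcell import bot
print(bot.job_done())"
```

```text
the job is handed in; nothing more can be done
None
```

Flap 1, at the +y end, covers the empty pocket: I pushed it about 0.85 rad (roughly 49°) open by camera estimate, withdrew and handed the job in at about 21 s; flaps 2–4 were firm at 6–7.5 N, one sideways move stopped short at a wrist joint limit so the fingertips briefly pressed a partition at about 12 N, and the pictures show the magazine and surrounding objects unmoved.

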